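# Load the orange sample cartridge from the crowded rack into the trace analyser

## Task

On this inspection desk, take the orange-lidded sample cartridge out of the crowded rack, leaving all the other cartridges standing undisturbed in their places. Stand it upright in the round port of the grey analyser with its two lugs in the slots, push it down against the spring, give it a quarter turn clockwise (seen from above) and let it rise into its lock, then let go.

Things in the scene. Friction and masses are not known exactly. Their poses are not given: they have to be found in the camera images.
- target_center (a point): orange-lidded cartridge, loose: white round body 40 mm in diameter, 110 mm tall (top 28 mm is the lid, same diameter), 140 to 240 g. Point at its centre, 55 mm above its underside, z up. At its foot (lowest 6 mm) two steel lugs stick out along its +x and -x: 58 mm over both, 10 mm wide; a half turn looks the same. A black stripe on the lid lies along x, over the lugs
- rack: white rack fixed to the desk, 168 (x) by 166 (y) by 36 mm high; origin at the centre of its underside, z up. Six pockets, 64 (x) by 46 (y) mm, floor 6 mm above the desk, at x = +-44 and y = -52, 0, +52 mm, each with a cartridge (any in any), lugs along the rack's x within 5 degrees. Neighbours are 12 mm apart along y, 48 mm along x: fingers fit only on a cartridge's -x and +x sides
- port (a point): centre of the analyser's port on its flat top face, 60 mm above the desk, z up. A bore 47 mm in diameter in a collar 10 mm thick, with two slots for the lugs along this point's x (green marks), 18 mm wide, 68 mm tip to tip. Below the collar the lugs can turn 90 degrees clockwise from above (negative about z) to lie along y (red marks), and at most 7 degrees further; anticlockwise is blocked
- plunger (a joint): sprung black disc in the port, how far it is pressed down in m: 0 (6 mm below the top face) to 0.018; 3 N at first, 0.5 N more per mm. A cartridge in the slots rests on it. It can turn only when pressed to 0.011 or more (underside 17 mm or more below the top face). Let go after the quarter turn, it rises into recesses that lock it, plunger at 0.006
- analyser: grey desktop analyser fixed to the desk; origin on the port's axis at desk height, axes as the port's. It spans x = -80 to +150 mm, y = -90 to +90 mm, 60 mm high, with a black display housing 99 mm high from x = +95 to +145 mm
- other1_center (a point): a bystander cartridge of the same shape and size as the orange one, with a blue lid; point at its centre, 55 mm above its underside; z up. It must stay standing in its rack pocket
- other2_center (a point): a bystander cartridge of the same shape and size as the orange one, with a blue lid; point at its centre, 55 mm above its underside; z up. It must stay standing in its rack pocket
- other3_center (a point): a bystander cartridge of the same shape and size as the orange one, with a grey lid; point at its centre, 55 mm above its underside; z up. It must stay standing in its rack pocket
- other4_center (a point): a bystander cartridge of the same shape and size as the orange one, with a grey lid; point at its centre, 55 mm above its underside; z up. It must stay standing in its rack pocket
- other5_center (a point): a bystander cartridge of the same shape and size as the orange one, with a green lid; point at its centre, 55 mm above its underside; z up. It must stay standing in its rack pocket

How it is judged:
By the outcome, as a careful person would: the job done as asked, in the order asked, and still so for the second after the job is handed in, with the robot touching nothing.
It also fails if it takes over 51 s, if anything falls off the work surface, if the arm or the gripper's body presses on something with over 40 N, if the wrist force passes 120 N, or if a joint passes its speed limit or range.

## Robot

A 6-joint arm with a two-finger parallel gripper is mounted at the origin on the work surface. World frame = base frame: x ahead of the robot, y to its left, z up, the work surface at z = 0. Lengths are in m, angles in rad, forces in N, time in s.
With the tool pointing down it reaches from about 0.35 to 0.725 m from the base axis. Payload 4.3 kg.
Tool frame: the origin (TCP) lies at the very end of the fingers, on their centre line; the grasp point (between the pads) lies 19 mm behind it; x points along the fingers, y is the direction in which the jaws open and shut, and the axes are right-handed (so a half turn about x gives the same grasp; the last joint's range is limited). The gripper opens to 85 mm and grips with 20 to 120 N. Pads are 22 mm wide; open, the fingers measure 114 mm over their backs; the gripper's body (76 mm by 85 mm) begins 54 mm behind the grasp point. The pads swing forward as they close: fully open they stand 13 mm farther back than shut.
Start: joints at [-1.239, 0.377, 0.081, 1.274, 0, 1.46], TCP at [0.246, -0.52, 0.231] pointing down, gripper open.
Joint ranges: [-2.72, 2.72], [-0.84, 1.66], [-1.02, 1.22], [-1.77, 2.12], [-1.37, 1.28], [-3.14, 3.14]. Speed limits (rad/s): [2.57, 2.57, 3.14, 3.14, 3.14, 3.14].

## Interface

Orientations are given as a unit quaternion [w, x, y, z].
In Python, from plant import state, snapshot, get_calibration, finish_job gives the robot as it stands.
- The arm moves only by the shell command python3 -m inch 'ROWS'. ROWS is JSON, one flat list of numbers, 7 for each row, row after row: the shift along the tool's x, y, z scaled (see below), then the turn, a rotation vector about the tool's x, y, z scaled (see below), then the finger opening in mm, from 0 to 85.4. A call has 1 to 8 rows; each row is the pose to reach, as a shift and turn from the pose commanded when the call began, along the tool's axes at that moment; what a row does not reach only later rows make up. The controller multiplies each number of a shift by 250 mm and each number of a turn by 90 degrees. A row lasts 1/10 s, in which the tool goes at most 50 mm and 8.59 degrees, less where a joint would pass 70% of its speed; a pose out of reach is approached as far as the arm can. A call with a number of a shift or a turn outside -1 to 1 is refused whole. A call with a gripper value outside its range is refused whole. The fingers move at their own pace and stop on an object; the grip force is fixed at half the most. Time passes only in rows, so rows that repeat a pose let the fingers close. It gives the time, the measured TCP pose, the force and the opening at its end, in the units of the state.
- state(): the state, without advancing time (a new reading comes with each control period).
- snapshot(name): name is "scene" or "top"; returns the picture (384x512x3 uint8, red, green, blue); there is no depth.
- get_calibration(name): a dict with "fx", "fy", "cx", "cy" (pixels), "extrinsics" (4x4, takes a point from world to camera coordinates). Camera axes: x right, y down, z forward; pixel columns grow to the right and rows downward; lengths in m; the calibration is good to about 2 mm. A picture is of the moment at which its call begins. get_calibration takes no time and is no camera call.
- finish_job(): hands the job in, once; it reports no verdict.
The state is a dict: "time_s": time; "q": joint angles; "qvel": joint speeds; "effort": joint torques, N m; "tool_pos": TCP position; "eef_rot": TCP orientation; "wrist_force": force on the tool from outside, world axes, zero at the start; "moment": the same for the moment, N m; "grip_width": finger opening in m.
Only numpy, scipy, OpenCV 4.12 (cv2) and the standard library are available. Lean on these libraries where they do the work, as an engineer would, in place of code of your own. Each camera call takes 0.05 s, during which the arm holds its last target. There are 200 camera calls.

## Working session

There is one attempt and no reset: what is moved stays moved. The work goes in short steps, Python scripts to look and compute and a shell command to move; the robot and the scene stay as the last step left them, time stands still between calls to the robot, and variables do not carry over. Pictures are saved under pics/ and viewed, about 8 in all and at most 12, crops included, and the job is handed in when it is done.

```bash
mkdir -p pics; ls
python3 - <<'E'
from plant import *
import cv2,numpy as np
s=state();print({k:np.round(v,4).tolist() for k,v in s.items()})
for n in("scene","top"):
    im=snapshot(n);cv2.imwrite(f"pics/{n}0.png",im[:,:,::-1])
    c=get_calibration(n);print(n,c["fx"],c["fy"],c["cx"],c["cy"],np.round(c["extrinsics"],4).tolist())
a=cv2.imread("pics/scene0.png");b=cv2.imread("pics/top0.png")
E
```

```text
pics
{'time_s': 0.0, 'q': [-1.2393, 0.3781, 0.0796, 1.2745, -0.0, 1.4605], 'qvel': [0.0013, -0.0005, -0.0014, -0.0002, 0.0003, 0.0003], 'effort': [-0.0015, -46.3601, 26.9877, 0.0207, -0.0002, 0.0], 'tool_pos': [0.2456, -0.5192, 0.2304], 'eef_rot': [-0.1542, -0.6898, -0.1557, 0.69], 'wrist_force': [-0.6762, -0.2434, -0.2081], 'moment': [-0.0713, 0.034, -0.0123], 'grip_width': 0.0855}
scene 442.4088410700375 442.4088410700375 258.3394255685264 187.93764081625272 [[0.1312, 0.9913, 0.0143, -0.0738], [0.8592, -0.1065, -0.5004, -0.4447], [-0.4945, 0.0779, -0.8657, 1.3523], [0.0, 0.0, 0.0, 1.0]]
top 373.0893695497066 373.0893695497066 252.76370141793527 189.20147942831306 [[-0.0007, -0.9992, -0.0397, 0.0052], [-0.9808, 0.0084, -0.195, 0.564], [0.1952, 0.0388, -0.98, 0.7335], [0.0, 0.0, 0.0, 1.0]]
```

View pics/top0.png

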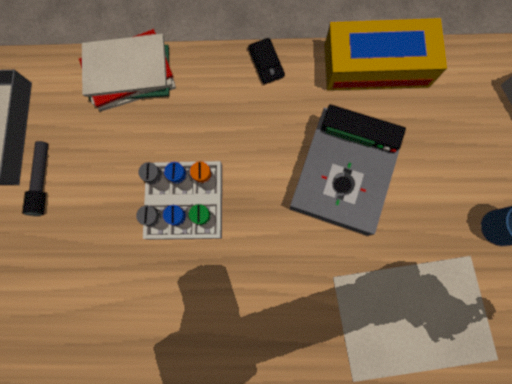

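View pics/scene0.png

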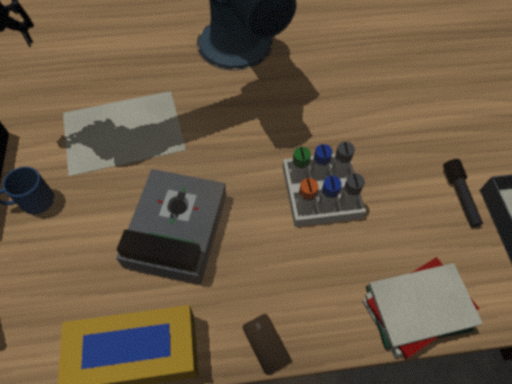

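The top view shows the rack around (182,200) with the orange lid at (200,172). The analyser port is at (343,184), with green marks at (349,165) and (338,203) and red marks at (323,178) and (363,190). The scene view agrees. Next I'll measure these from colour masks.

```bash
cat > h.py <<'E'
from plant import *
import cv2,numpy as np
def ray(n,uv,z):
    c=get_calibration(n);T=np.array(c["extrinsics"]);R,t=T[:3,:3],T[:3,3]
    d=R.T@np.array([(uv[0]-c["cx"])/c["fx"],(uv[1]-c["cy"])/c["fy"],1]);o=-R.T@t
    return o+d*(z-o[2])/d[2]
def proj(n,p):
    c=get_calibration(n);T=np.array(c["extrinsics"]);q=T[:3,:3]@p+T[:3,3]
    return np.array([c["fx"]*q[0]/q[2]+c["cx"],c["fy"]*q[1]/q[2]+c["cy"]])
def blobs(im,lo,hi,amin=3):
    m=cv2.inRange(cv2.cvtColor(im,cv2.COLOR_RGB2HSV),lo,hi)
    n,l,s,c=cv2.connectedComponentsWithStats(m)
    return [(s[i,4],c[i].round(1),s[i,:4].tolist()) for i in range(1,n) if s[i,4]>=amin]
E
python3 - <<'E'
from h import *
for n,w in(("top",(280,100,130,130)),("scene",(120,150,110,110))):
    im=cv2.imread(f"pics/{n}0.png")[:,:,::-1].copy()
    print(n,"orange",blobs(im,(5,150,120),(16,255,255),20))
    x,y,W,H=w;a=im[y:y+H,x:x+W]
    for nm,lo,hi in(("green",(45,90,60),(80,255,255)),("red",(0,120,80),(8,255,255)),("red2",(172,120,80),(180,255,255)),("black",(0,0,0),(180,255,45)),("white",(0,0,140),(180,40,255))):
        for s,c,b in blobs(a,lo,hi,4):
            p=c+[x,y];print(n,nm,s,p,b,ray(n,p,.06)[:2].round(4))
t=cv2.imread("pics/top0.png")[150:245,130:230];s=cv2.imread("pics/scene0.png")[135:230,280:380]
cv2.imwrite("pics/c1.png",np.hstack([cv2.resize(v,(400,380),interpolation=cv2.INTER_CUBIC) for v in(t,s)]))
E
```

```text
top orange [(np.int32(265), array([199.5, 170.6]), [190, 161, 20, 20])]
top green 83 [350.  134.8] [48, 28, 46, 15] [ 0.6802 -0.2062]
top green 9 [380.3 145.9] [99, 45, 4, 3] [ 0.6545 -0.2686]
top green 14 [348.9 164.9] [68, 63, 3, 5] [ 0.6136 -0.2005]
top green 14 [337.1 202.1] [56, 100, 3, 5] [ 0.5344 -0.1723]
top red 6 [394.  150.2] [113, 49, 3, 3] [ 0.6447 -0.2966]
top red 13 [324. 177.] [42, 76, 5, 3] [ 0.588  -0.1474]
top red 14 [362.6 189.5] [80, 88, 6, 4] [ 0.5605 -0.226 ]
top black 2062 [361.7 128.1] [40, 5, 85, 46] [ 0.6949 -0.2319]
top black 8 [389.5 151.5] [107, 51, 6, 2] [ 0.6419 -0.287 ]
top black 19 [347.5 171. ] [65, 69, 6, 5] [ 0.6004 -0.1969]
top black 235 [342.5 184.4] [54, 76, 18, 17] [ 0.5717 -0.1852]
top black 129 [322.9 218.3] [11, 107, 66, 23] [ 0.5009 -0.1419]
top white 252 [331.7 179.9] [44, 64, 19, 33] [ 0.5816 -0.1632]
top white 252 [354.3 187.6] [64, 71, 19, 33] [ 0.5647 -0.2092]
scene orange [(np.int32(80), array([304.6, 186. ]), [301, 179, 9, 14]), (np.int32(69), array([313.4, 184.7]), [310, 179, 8, 13])]
scene green 5 [183.  188.8] [62, 38, 3, 3] [ 0.5334 -0.1728]
scene green 9 [172.  220.7] [51, 69, 3, 4] [ 0.6123 -0.2008]
scene red 9 [159.4 201.1] [38, 50, 4, 3] [ 0.5592 -0.2274]
scene red 5 [195.8 208.4] [75, 58, 3, 2] [ 0.5881 -0.1466]
scene black 5 [181.2 193.6] [60, 43, 4, 2] [ 0.5457 -0.1775]
scene black 200 [177.6 205.6] [50, 46, 16, 19] [ 0.5759 -0.1869]
scene black 1781 [156.3 247.6] [0, 81, 82, 29] [ 0.6723 -0.2363]
scene black 32 [207.5 249.8] [84, 90, 8, 19] [ 0.6911 -0.1279]
scene white 16 [169.7 150.7] [45, 0, 11, 3] [ 0.4224 -0.1998]
```

View pics/c1.png

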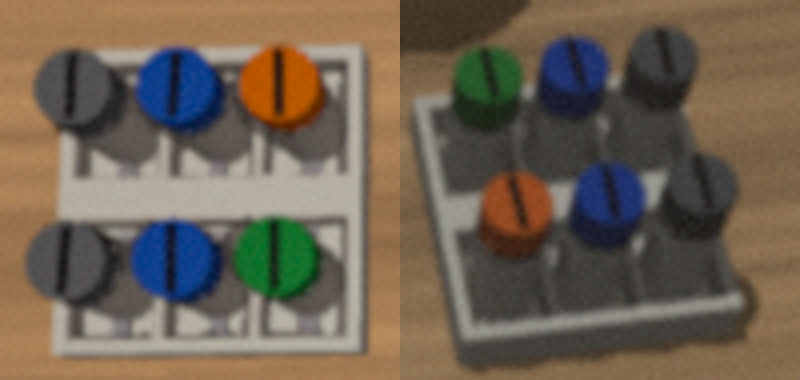

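```bash
cat >> h.py <<'E'
from scipy.spatial.transform import Rotation as Ro
def tool():
    s=state();w=s["eef_rot"];R=Ro.from_quat([w[1],w[2],w[3],w[0]]).as_matrix();return np.array(s["tool_pos"]),R
def stripe(n,im,c,r,z,thr):
    g=im.max(2).astype(float);yy,xx=np.mgrid[:g.shape[0],:g.shape[1]]
    w=np.clip(thr-g,0,None)*(np.hypot(xx-c[0],yy-c[1])<r)
    P=np.array([xx[w>0],yy[w>0]],float).T;W=w[w>0]
    X=np.array([ray(n,p,z)[:2] for p in P]);m=np.average(X,0,W);C=np.cov((X-m).T,aweights=W)
    v=np.linalg.eigh(C)[1][:,1];v*=np.sign(v[0]);return m,np.degrees(np.arctan2(v[1],v[0])),P.ptp(0) if hasattr(P,'ptp') else np.ptp(P,0)
E
python3 - <<'E'
from h import *
for n,c,thr in(("top",(199.4,170),100),("scene",(308.6,185),90)):
    im=cv2.imread(f"pics/{n}0.png")[:,:,::-1]
    print(n,ray(n,c,.116)[:2].round(4),stripe(n,im,c,8 if n=="top" else 6,.116,thr))
for n,cs in(("top",[(199.3,214),(174,171.5),(173.3,214.5),(148.5,171.7),(146.8,215)]),):
    for c in cs: print(c,ray(n,c,.116)[:2].round(4))
p,R=tool();print(p,R.round(3),np.degrees(Ro.from_matrix(R).as_rotvec()))
E
```

```text
top [0.5917 0.106 ] (array([0.59161068, 0.10633084]), np.float64(2.1605189792123913), array([ 1., 14.]))
scene [0.5907 0.1055] (array([0.59074654, 0.106458  ]), np.float64(2.522701077007811), array([ 4., 10.]))
(199.3, 214) [0.5039 0.1038]
(174, 171.5) [0.5892 0.1567]
(173.3, 214.5) [0.5032 0.1545]
(148.5, 171.7) [0.5893 0.2079]
(146.8, 215) [0.5026 0.2065]
[ 0.24565891 -0.51925748  0.23045463] [[-0.001  0.428 -0.904]
 [ 0.002 -0.904 -0.428]
 [-1.    -0.002 -0.   ]] [ 113.28328876   25.54504262 -113.30964574]
```

Run:
```python
from h import *
d=np.array([.5912-.2457,.106+.5193,-.04])/4
for k in range(4):
    y=np.radians(-64.7+61.75*k);Y=np.array([np.cos(y),np.sin(y),0]);X=np.array([0,0,-1]);print((np.array([X@d,Y@d,np.cross(X,Y)@d])/.25).round(4),-61.75/90)
```

```text
[ 0.04   -0.4177 -0.5796] -0.6861111111111111
[ 0.04    0.3129 -0.6423] -0.6861111111111111
[ 0.04    0.7138 -0.0284] -0.6861111111111111
[0.04   0.3629 0.6154] -0.6861111111111111
```

```bash
python3 -m inch '[0.04,-0.4177,-0.5796,-0.6861,0,0,70,0.04,-0.4177,-0.5796,-0.6861,0,0,70,0.04,-0.4177,-0.5796,-0.6861,0,0,70,0.04,-0.4177,-0.5796,-0.6861,0,0,70,0.04,-0.4177,-0.5796,-0.6861,0,0,70,0.04,-0.4177,-0.5796,-0.6861,0,0,70,0.04,-0.4177,-0.5796,-0.6861,0,0,70,0.04,-0.4177,-0.5796,-0.6861,0,0,70]'
python3 -m inch '[0.04,0.3129,-0.6423,-0.6861,0,0,70,0.04,0.3129,-0.6423,-0.6861,0,0,70,0.04,0.3129,-0.6423,-0.6861,0,0,70,0.04,0.3129,-0.6423,-0.6861,0,0,70,0.04,0.3129,-0.6423,-0.6861,0,0,70,0.04,0.3129,-0.6423,-0.6861,0,0,70,0.04,0.3129,-0.6423,-0.6861,0,0,70,0.04,0.3129,-0.6423,-0.6861,0,0,70]'
python3 -m inch '[0.04,0.7138,-0.0284,-0.6861,0,0,70,0.04,0.7138,-0.0284,-0.6861,0,0,70,0.04,0.7138,-0.0284,-0.6861,0,0,70,0.04,0.7138,-0.0284,-0.6861,0,0,70,0.04,0.7138,-0.0284,-0.6861,0,0,70,0.04,0.7138,-0.0284,-0.6861,0,0,70,0.04,0.7138,-0.0284,-0.6861,0,0,70,0.04,0.7138,-0.0284,-0.6861,0,0,70]'; python3 -c "
from h import *
p,R=tool();print(p,R.round(3),np.degrees(np.arctan2(R[1,1],R[0,1])),state()['q'])"
```

```text
time_s: 0.9
tool_pos: [0.3321, -0.363, 0.2209]
eef_rot: [0.487, 0.512, 0.488, -0.512]
wrist_force: [0.5, -0.4, 0.1]
grip_width: 0.0697
time_s: 1.7
tool_pos: [0.4184, -0.2069, 0.2111]
eef_rot: [0.681, 0.19, 0.681, -0.19]
wrist_force: [0.3, 0.3, -0.2]
grip_width: 0.0702
time_s: 2.5
tool_pos: [0.5048, -0.0508, 0.2011]
eef_rot: [0.682, -0.186, 0.682, 0.186]
wrist_force: [0.6, -1.0, -0.5]
grip_width: 0.0696
[ 0.504792  -0.0507812  0.2010721] [[-0.    -0.507  0.862]
 [ 0.     0.862  0.507]
 [-1.     0.    -0.   ]] 120.43892716651557 [-2.25307230e-01  2.51997303e-01 -1.73230424e-01  1.14602355e+00
 -7.80427259e-05 -7.56566761e-01]
```

```bash
python3 -m inch '[0.04,0.3629,0.6154,-0.6861,0,0,70,0.04,0.3629,0.6154,-0.6861,0,0,70,0.04,0.3629,0.6154,-0.6861,0,0,70,0.04,0.3629,0.6154,-0.6861,0,0,70,0.04,0.3629,0.6154,-0.6861,0,0,70,0.04,0.3629,0.6154,-0.6861,0,0,70,0.04,0.3629,0.6154,-0.6861,0,0,70,0.04,0.3629,0.6154,-0.6861,0,0,70]'; python3 -c "
from h import *
p,R=tool();print(p,R.round(3),np.degrees(np.arctan2(R[1,1],R[0,1])),state()['q'])
g=np.array([.5912,.106,.058]);print((R.T@(g-p)/.25).round(4))
a=snapshot('top')[120:250,110:250];b=snapshot('scene')[80:210,250:390];cv2.imwrite('pics/c2.png',cv2.resize(np.hstack([a,b]),None,fx=2.8,fy=2.8,interpolation=cv2.INTER_CUBIC)[:,:,::-1])"
```

```text
time_s: 3.3
tool_pos: [0.5912, 0.1054, 0.191]
eef_rot: [0.49, -0.509, 0.491, 0.509]
wrist_force: [0.2, -0.6, 0.1]
grip_width: 0.07
[0.59121538 0.1054061  0.19101044] [[-0.    -0.999 -0.037]
 [-0.    -0.037  0.999]
 [-1.     0.    -0.   ]] -177.8698487788874 [ 7.08884499e-02  4.42716401e-01  7.56385979e-02  1.20418446e+00
 -1.09033764e-04 -1.53708603e+00]
[ 5.32e-01 -3.00e-04  2.40e-03]
```

View pics/c2.png

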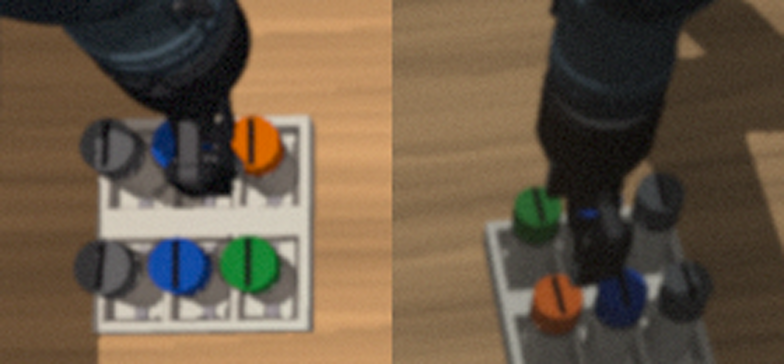

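```bash
python3 -c "
from h import *
for n in('top','scene'):
  o=np.array({'top':(110,120),'scene':(250,80)}[n])
  for p in([.591,.105,.191],[.591,.105,.264],[.591,.105,.116],[.549,.105,.2],[.633,.105,.2]): q=proj(n,np.array(p));print(n,p,q.round(1),((q-o)*2.8+[392*(n=='scene'),0]).round(0))
"
```

```text
top [0.591, 0.105, 0.191] [192.4 160. ] [231. 112.]
top [0.591, 0.105, 0.264] [183.3 147.6] [205.  77.]
top [0.591, 0.105, 0.116] [199.9 170.3] [252. 141.]
top [0.549, 0.105, 0.2] [190.6 182. ] [226. 173.]
top [0.633, 0.105, 0.2] [192.1 135.9] [230.  45.]
scene [0.591, 0.105, 0.191] [312.5 166.5] [567. 242.]
scene [0.591, 0.105, 0.264] [317.1 145.7] [580. 184.]
scene [0.591, 0.105, 0.116] [308.4 185.1] [555. 294.]
scene [0.549, 0.105, 0.2] [309.1 147.2] [558. 188.]
scene [0.633, 0.105, 0.2] [317.1 181.8] [580. 285.]
```

```bash
python3 -m inch '[0.08,0,0.0024,0,0,0,70,0.17,0,0.0024,0,0,0,70,0.26,0,0.0024,0,0,0,70,0.35,0,0.0024,0,0,0,70,0.43,0,0.0024,0,0,0,70,0.49,0,0.0024,0,0,0,70,0.532,0,0.0024,0,0,0,70,0.532,0,0.0024,0,0,0,70]' && python3 -m inch '[0,0,0,0,0,0,60,0,0,0,0,0,0,50,0,0,0,0,0,0,42,0,0,0,0,0,0,38,0,0,0,0,0,0,30,0,0,0,0,0,0,30,0,0,0,0,0,0,30,0,0,0,0,0,0,30]'
```

```text
time_s: 4.2
tool_pos: [0.5904, 0.1059, 0.0571]
eef_rot: [0.49, -0.509, 0.491, 0.51]
wrist_force: [0.5, 1.3, 0.3]
grip_width: 0.0697
time_s: 5.0
tool_pos: [0.5917, 0.1062, 0.0593]
eef_rot: [-0.49, 0.51, -0.49, -0.51]
wrist_force: [-2.0, -0.2, 5.3]
grip_width: 0.0388
```

```bash
python3 -m inch '[-0.02,0,0,0,0,0,30,-0.06,0,0,0,0,0,30,-0.12,0,0,0,0,0,30,-0.2,0,0,0,0,0,30,-0.3,0,0,0,0,0,30,-0.4,0,0,0,0,0,30,-0.48,0,0,0,0,0,30,-0.48,0,0,0,0,0,30]'; python3 -c "
from h import *
p,R=tool();print(p,np.degrees(np.arctan2(R[1,1],R[0,1])))
g=np.array([.5735,-.1867,p[2]]);print((R.T@(g-p)/.25).round(4))
a=snapshot('top')[100:250,110:250];b=snapshot('scene')[60:210,250:390];cv2.imwrite('pics/c3.png',cv2.resize(np.hstack([a,b]),None,fx=2.8,fy=2.8,interpolation=cv2.INTER_CUBIC)[:,:,::-1])"
```

```text
time_s: 5.8
tool_pos: [0.5934, 0.1064, 0.1819]
eef_rot: [-0.491, 0.511, -0.488, -0.508]
wrist_force: [0.4, 0.1, -1.2]
grip_width: 0.0389
[0.59341188 0.10635527 0.18189415] -177.6905918193951
[-1.0000e-03  1.2680e-01 -1.1681e+00]
```

View pics/c3.png

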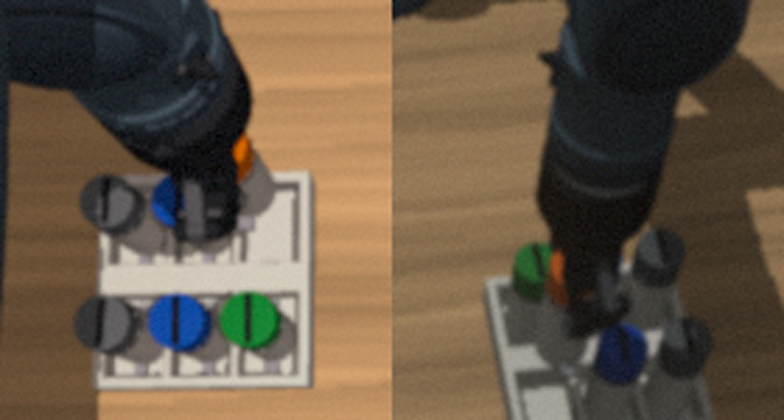

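```bash
python3 -m inch '[0,0.006,-0.06,0,0,0,30,0,0.016,-0.16,0,0,0,30,0,0.03,-0.3,0,0,0,30,0,0.044,-0.44,0,0,0,30,0,0.057,-0.5835,0,0,0,30]' && python3 -m inch '[0,0.014,-0.14,0.06,0,0,30,0,0.028,-0.28,0.12,0,0,30,0,0.042,-0.42,0.18,0,0,30,0,0.052,-0.52,0.242,0,0,30,0,0.057,-0.5835,0.242,0,0,30,0,0.057,-0.5835,0.242,0,0,30,0,0.057,-0.5835,0.242,0,0,30,0,0.057,-0.5835,0.242,0,0,30]'; python3 -c "
from h import *
p,R=tool();print(p,R.round(3),np.degrees(np.arctan2(R[1,1],R[0,1])),state()['q'])
g=np.array([.5735,-.1867,p[2]]);print((R.T@(g-p)/.25).round(4))
a=snapshot('top')[90:250,270:420];b=snapshot('scene')[110:270,110:260];cv2.imwrite('pics/c4.png',cv2.resize(np.hstack([a,b]),None,fx=2.6,fy=2.6,interpolation=cv2.INTER_CUBIC)[:,:,::-1])"
```

```text
time_s: 6.4
tool_pos: [0.5812, -0.0421, 0.1765]
eef_rot: [0.489, -0.509, 0.491, 0.511]
wrist_force: [1.1, 0.2, -1.2]
grip_width: 0.0391
time_s: 7.2
tool_pos: [0.5743, -0.1852, 0.178]
eef_rot: [0.577, -0.408, 0.577, 0.409]
wrist_force: [0.3, 0.2, -2.1]
grip_width: 0.0389
[ 0.57429813 -0.18522939  0.17795301] [[-0.001 -0.944  0.331]
 [ 0.001  0.331  0.944]
 [-1.     0.001  0.001]] 160.65637632387532 [-4.17330708e-01  4.54308980e-01  5.96820316e-02  1.17719275e+00
  4.62127043e-04 -1.65051708e+00]
[-0.      0.0011 -0.0066]
```

View pics/c4.png

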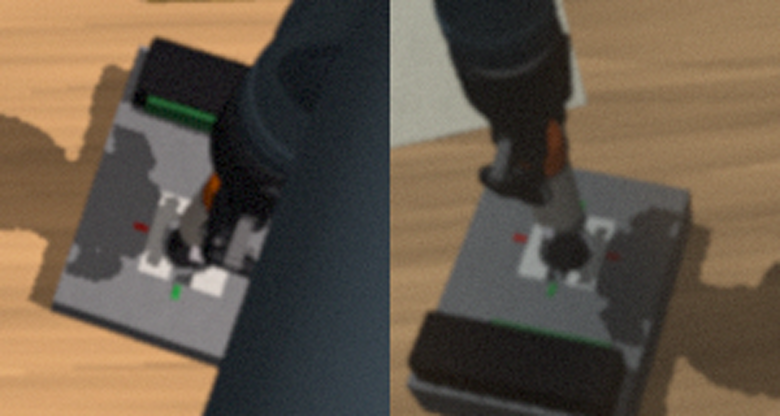

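```bash
python3 -c "
from h import *
print(tool()[0], state()['wrist_force'])
for n in('top','scene'):
  o=np.array({'top':(270,90),'scene':(110,110)}[n])
  for z in(.126,.208,.236):
   for e in((0,0),(.019,.0066*0),(0,.02),(0,-.02),(.02,0),(-.02,0)):
    q=proj(n,np.array([.574+e[0],-.1855+e[1],z]));print(n,z,e,((q-o)*2.6+[390*(n=='scene'),0]).round(0))
"
```

```text
[ 0.57455094 -0.18518128  0.17825327] [ 0.04945014 -0.32502737 -1.35883791]
top 0.126 (0, 0) [206. 224.]
top 0.126 (0.019, 0.0) [205. 199.]
top 0.126 (0, 0.02) [179. 224.]
top 0.126 (0, -0.02) [234. 224.]
top 0.126 (0.02, 0) [205. 198.]
top 0.126 (-0.02, 0) [208. 250.]
top 0.208 (0, 0) [233. 195.]
top 0.208 (0.019, 0.0) [232. 167.]
top 0.208 (0, 0.02) [202. 195.]
top 0.208 (0, -0.02) [264. 195.]
top 0.208 (0.02, 0) [231. 166.]
top 0.208 (-0.02, 0) [235. 225.]
top 0.236 (0, 0) [244. 183.]
top 0.236 (0.019, 0.0) [242. 154.]
top 0.236 (0, 0.02) [212. 184.]
top 0.236 (0, -0.02) [276. 183.]
top 0.236 (0.02, 0) [242. 153.]
top 0.236 (-0.02, 0) [246. 215.]
scene 0.126 (0, 0) [556. 209.]
scene 0.126 (0.019, 0.0) [557. 229.]
scene 0.126 (0, 0.02) [580. 206.]
scene 0.126 (0, -0.02) [531. 212.]
scene 0.126 (0.02, 0) [557. 230.]
scene 0.126 (-0.02, 0) [555. 188.]
scene 0.208 (0, 0) [540. 155.]
scene 0.208 (0.019, 0.0) [540. 177.]
scene 0.208 (0, 0.02) [566. 153.]
scene 0.208 (0, -0.02) [513. 158.]
scene 0.208 (0.02, 0) [540. 178.]
scene 0.208 (-0.02, 0) [539. 134.]
scene 0.236 (0, 0) [533. 135.]
scene 0.236 (0.019, 0.0) [534. 157.]
scene 0.236 (0, 0.02) [561. 132.]
scene 0.236 (0, -0.02) [506. 138.]
scene 0.236 (0.02, 0) [534. 158.]
scene 0.236 (-0.02, 0) [533. 113.]
```

```bash
python3 -m inch '[0,0.0011,-0.006,0,0,0,30,0.06,0.0011,-0.006,0,0,0,30,0.12,0.0011,-0.006,0,0,0,30,0.18,0.0011,-0.006,0,0,0,30,0.23,0.0011,-0.006,0,0,0,30,0.25,0.0011,-0.006,0,0,0,30,0.26,0.0011,-0.006,0,0,0,30,0.276,0.0011,-0.006,0,0,0,30]'; python3 -m inch '[0,0,0,0,0,0,30,0,0,0,0,0,0,30]';python3 -c "
from h import *
p,R=tool();print(p,np.degrees(np.arctan2(R[1,1],R[0,1])),state()['wrist_force'],state()['moment'])
a=snapshot('top')[90:250,270:420];b=snapshot('scene')[110:270,110:260];cv2.imwrite('pics/c5.png',cv2.resize(np.hstack([a,b]),None,fx=2.6,fy=2.6,interpolation=cv2.INTER_CUBIC)[:,:,::-1])"
```

```text
time_s: 8.1
tool_pos: [0.5744, -0.188, 0.1099]
eef_rot: [0.578, -0.409, 0.577, 0.408]
wrist_force: [0.3, 0.3, -1.4]
grip_width: 0.0387
time_s: 8.3
tool_pos: [0.5741, -0.188, 0.1098]
eef_rot: [0.577, -0.409, 0.577, 0.408]
wrist_force: [0.1, -0.1, -3.0]
grip_width: 0.0387
[ 0.57406467 -0.18795821  0.10976869] 160.5328094874266 [ 0.10990265 -0.0658437  -3.02741543] [-4.21582315e-02  6.52927277e-03  9.02369445e-05]
```

View pics/c5.png

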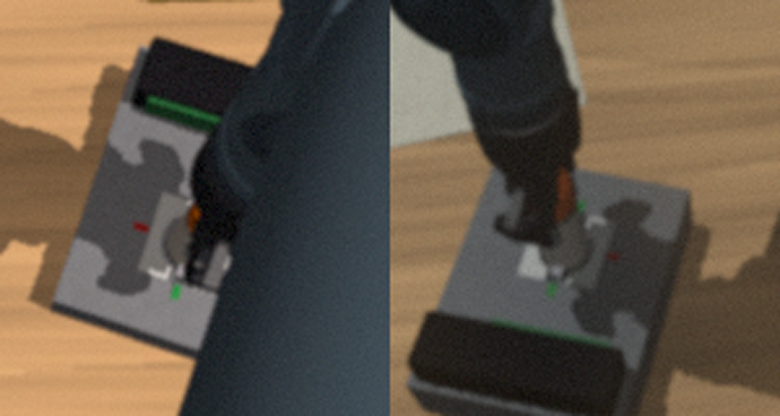

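```bash
python3 -m inch '[0.01,0,0.003,0,0,0,30,0.02,0,0.003,0,0,0,30,0.03,0,0.003,0,0,0,30,0.04,0,0.003,0,0,0,30,0.05,0,0.003,0,0,0,30,0.06,0,0.003,0,0,0,30,0.071,0,0.003,0,0,0,30,0.071,0,0.003,0,0,0,30]'; python3 -m inch '[0,0,0,0,0,0,30,0,0,0,0,0,0,30]';python3 -c "
from h import *
p,R=tool();print(p,np.degrees(np.arctan2(R[1,1],R[0,1])),state()['wrist_force'],state()['moment'])
a=snapshot('top')[90:250,270:420];b=snapshot('scene')[110:270,110:260];cv2.imwrite('pics/c6.png',cv2.resize(np.hstack([a,b]),None,fx=2.6,fy=2.6,interpolation=cv2.INTER_CUBIC)[:,:,::-1])"
```

```text
time_s: 9.2
tool_pos: [0.5746, -0.1874, 0.0924]
eef_rot: [0.578, -0.409, 0.577, 0.408]
wrist_force: [-1.3, 0.9, 7.8]
grip_width: 0.0391
time_s: 9.4
tool_pos: [0.5746, -0.1874, 0.0927]
eef_rot: [0.578, -0.409, 0.577, 0.408]
wrist_force: [-0.7, 0.1, 7.6]
grip_width: 0.0388
[ 0.57458538 -0.18741756  0.09265027] 160.52780461209144 [-0.7252544   0.13808482  7.58740101] [0.04435302 0.38200853 0.02578203]
```

```bash
python3 -m inch '[0.004,0,0,0.06,0,0,30,0.004,0,0,0.13,0,0,30,0.004,0,0,0.2,0,0,30,0.004,0,0,0.27,0,0,30,0.004,0,0,0.34,0,0,30,0.004,0,0,0.42,0,0,30,0.004,0,0,0.5,0,0,30,0.004,0,0,0.5,0,0,30]';python3 -c "
from h import *
p,R=tool();print(p,np.degrees(np.arctan2(R[1,1],R[0,1])),state()['wrist_force'],state()['moment'],state()['q'][5])"
```

```text
time_s: 10.3
tool_pos: [0.5755, -0.1879, 0.0921]
eef_rot: [0.691, -0.156, 0.689, 0.155]
wrist_force: [-0.4, 0.0, 8.2]
grip_width: 0.0385
[ 0.57547904 -0.18790239  0.0921307 ] 115.40253294102163 [-0.44349256  0.04363832  8.18802047] [-0.01870818  0.06251729 -0.08276736] -0.8635762439577407
```

```bash
python3 -m inch '[0,0,0,0.07,0,0,30,0,0,0,0.14,0,0,30,0,0,0,0.21,0,0,30,0,0,0,0.28,0,0,30,0,0,0,0.35,0,0,30,0,0,0,0.43,0,0,30,0,0,0,0.51,0,0,30,0,0,0,0.51,0,0,30]';python3 -c "
from h import *
p,R=tool();print(p,np.degrees(np.arctan2(R[1,1],R[0,1])),state()['wrist_force'],state()['moment'],state()['q'][5])
a=snapshot('top')[90:250,270:420];b=snapshot('scene')[110:270,110:260];cv2.imwrite('pics/c7.png',cv2.resize(np.hstack([a,b]),None,fx=2.6,fy=2.6,interpolation=cv2.INTER_CUBIC)[:,:,::-1])"
```

```text
time_s: 11.1
tool_pos: [0.5755, -0.188, 0.0922]
eef_rot: [0.697, 0.125, 0.694, -0.126]
wrist_force: [-0.6, -0.1, 8.8]
grip_width: 0.0391
[ 0.57549789 -0.18804779  0.0921853 ] 69.50396276936608 [-0.60713161 -0.12183885  8.81304566] [-0.15214742  0.14163721 -0.07715902] -0.06253790354952596
```

View pics/c7.png

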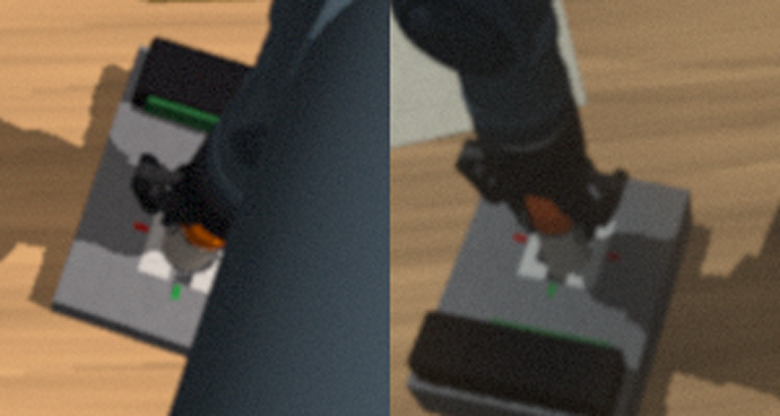

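```bash
python3 -m inch '[-0.006,0,0,0,0,0,30,-0.012,0,0,0,0,0,30,-0.018,0,0,0,0,0,30,-0.024,0,0,0,0,0,30,-0.03,0,0,0,0,0,30,-0.03,0,0,0,0,0,30,-0.03,0,0,0,0,0,30]'
```

```text
time_s: 11.9
tool_pos: [0.5753, -0.188, 0.0989]
eef_rot: [0.697, 0.125, 0.695, -0.126]
wrist_force: [1.2, -1.1, 4.7]
grip_width: 0.0389
```

```bash
python3 -m inch '[-0.004,0,0,0,0,0,30,-0.004,0,0,0,0,0,30,-0.004,0,0,0,0,0,40,-0.004,0,0,0,0,0,44,-0.004,0,0,0,0,0,52,-0.004,0,0,0,0,0,62,-0.004,0,0,0,0,0,70,-0.004,0,0,0,0,0,70]' && python3 -m inch '[-0.04,0,0,0,0,0,70,-0.12,0,0,0,0,0,70,-0.22,0,0,0,0,0,70,-0.34,0,0,0,0,0,70,-0.46,0,0,0,0,0,70,-0.56,0,0,0,0,0,70,-0.62,0,0,0,0,0,70,-0.62,0,0,0,0,0,70]'
```

```text
time_s: 12.7
tool_pos: [0.5737, -0.1869, 0.0987]
eef_rot: [0.696, 0.125, 0.696, -0.125]
wrist_force: [0.1, -0.3, -0.2]
grip_width: 0.0701
time_s: 13.5
tool_pos: [0.5755, -0.1878, 0.2577]
eef_rot: [0.698, 0.124, 0.694, -0.126]
wrist_force: [0.3, 0.2, 0.1]
grip_width: 0.0701
```

```bash
python3 -m inch '[0,0.1,-0.12,0,0,0,70,0,0.25,-0.24,0,0,0,70,0,0.4,-0.36,0,0,0,70,0,0.55,-0.48,0,0,0,70,0,0.7,-0.6,0,0,0,70,0,0.8,-0.6,0,0,0,70,0,0.8,-0.6,0,0,0,70]'; python3 -c "
from h import *
t=snapshot('top');s=snapshot('scene')
cv2.imwrite('pics/t8.png',t[:,:,::-1]);cv2.imwrite('pics/s8.png',s[:,:,::-1])
cv2.imwrite('pics/c8.png',cv2.resize(np.hstack([t[95:255,120:420],s[90:250,100:400]]),None,fx=1.33,fy=1.33)[:,:,::-1])
cv2.imwrite('pics/c8.png',cv2.resize(np.vstack([t[100:245,120:420],s[100:245,110:410]]),None,fx=2,fy=2,interpolation=cv2.INTER_CUBIC)[:,:,::-1])
for n,im in(('top',t),('scene',s)): print(n,blobs(im,(5,150,100),(16,255,255),20), [proj(n,np.array([.574,-.187,z])).round(1) for z in(.158,.148,.164)])
"
```

```text
time_s: 14.2
tool_pos: [0.5023, 0.0554, 0.2534]
eef_rot: [0.696, 0.124, 0.697, -0.123]
wrist_force: [0.2, -0.8, 0.1]
grip_width: 0.0698
top [(np.int32(25), array([354.,  81.]), [343, 80, 23, 3]), (np.int32(359), array([353.3, 172.4]), [342, 162, 23, 23])] [array([353.9, 172.1]), array([352.7, 173.4]), array([354.7, 171.3])]
scene [(np.int32(195), array([170.7, 183.9]), [162, 176, 18, 16])] [array([170.7, 182.8]), array([171.5, 185.2]), array([170.3, 181.3])]
```

View pics/c8.png

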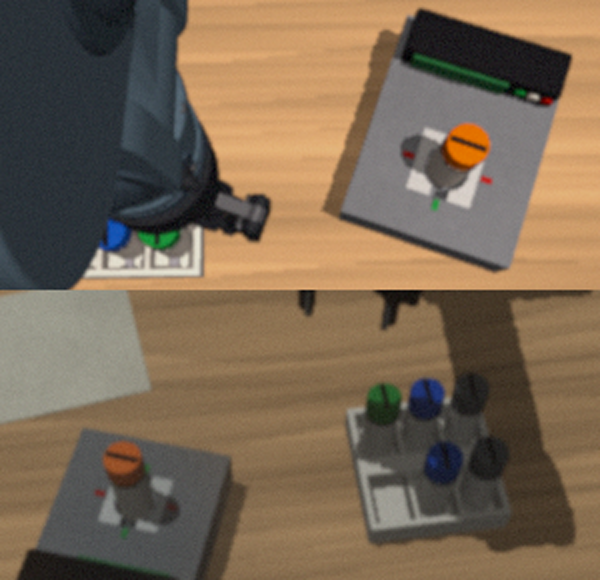

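```bash
python3 -c "
from h import *
for n,c,r,thr in(('top',(353.7,172),8,100),('scene',(171,182.8),6,90)):
  im=cv2.imread(f'pics/{n[0]}8.png')[:,:,::-1]
  print(n,[stripe(n,im,c,r,z,thr)[:2] for z in(.148,.158,.164)])
print(state()['wrist_force'],state()['time_s'])"
```

```text
top [(array([ 0.57796419, -0.18899395]), np.float64(69.1353979583008)), (array([ 0.57549689, -0.18663034]), np.float64(69.13539795830067)), (array([ 0.57401652, -0.18521217]), np.float64(69.13539795830074))]
scene [(array([ 0.56892904, -0.18787323]), np.float64(68.02115133115635)), (array([ 0.57506404, -0.18652189]), np.float64(68.02115133115647)), (array([ 0.57874503, -0.18571108]), np.float64(68.02115133115659))]
[-0.41902675  0.31901046  0.25890727] 14.3
```

```bash
python3 -c "
from plant import *
print(finish_job())"
```

```text
the job is handed in; nothing more can be done
None
```

I took the orange-lidded cartridge out of the rack, seated it in the analyser port and pressed it to about 14 mm of plunger travel. I then turned it about 91° clockwise, let it rise, released it and moved the arm clear. The job was handed in at about 14.3 s of the 51 s allowed.

**Lock:** In the last pictures the cartridge stands upright. Both views put its lid top at z ≈ 0.158 m, which matches the plunger locked at 6 mm. Its stripe points at 68–69°, about 2° past the red-mark axis at 70.5°. I did not tug on it to test the lock.

**Other cartridges:** The scene view shows all five still standing in their pockets. The arm hid part of the rack from the top camera, so that view could not confirm it.

**Forces:** The highest wrist force printed after a move was about 9 N, and nothing was touching the gripper at the end. No check failed.

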